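Hang the stop plate and hold the length gauge at its rider

ROBOT

A 6-joint arm with a two-finger parallel gripper is mounted at the origin on the work surface. World frame = base frame: x ahead of the robot, y to its left, z up, the work surface at z = 0. Lengths are in mm, angles in degrees, forces in N, time in s.
With the tool pointing down it reaches from about 300 to 850 mm from the base axis. Payload 4.2 kg.
Tool frame: the origin (TCP) lies at the very end of the fingers, on their centre line; the grasp point (between the pads) lies 19 mm behind it (env.grip_depth is the distance from the TCP to the grasp point, in mm); z points along the fingers, y is the line along which they close (so a half turn about z gives the same grasp; the last joint's range is limited). The gripper opens to 91 mm and grips with 3 to 60 N. Pads are 32 mm wide; open, the fingers measure 118 mm over their backs; the gripper's body (76 mm by 178 mm) begins 60 mm behind the grasp point.
Start: joints at [-68.125, 18.312, 89.639, -0, 72.044, -1.146], TCP at [224.873, -529.221, 213.976] pointing down, gripper open.
Joint ranges: [-177.97, 177.97], [-48.28, 115.42], [12.27, 149.76], [-77.06, 257.06], [2.81, 150.46], [-146.56, 146.56]. Speed limits (degrees/s): [147.25, 147.25, 180, 180, 180, 180].

INTERFACE

Orientations are given as [roll, pitch, yaw] about the fixed x, y, z axes, in that order (R = Rz(yaw) Ry(pitch) Rx(roll)).
In Python, from workcell import env, cams gives the robot as it stands.
- The arm moves only by the tool apply_moves, never from a script. Its argument "deltas" is a list of rows, each a list of 5 numbers: the shift along the tool's x, y, z in m, then the turn about the tool's z in rad, then the opening, from -1 (shut) to 1 (fully open), so that 0 is half open. In form: [[tx, ty, tz, roll, gripper], ...]. A call has 1 to 5 rows; each row is the pose to reach, as a shift and turn from the pose commanded when the call began, along the tool's axes at that moment; what a row does not reach only later rows make up. A row lasts 1/10 s, in which the tool goes at most 50 mm and 8.59 degrees, less where a joint would pass 70% of its speed; a pose out of reach is approached as far as the arm can. A call with a gripper value outside its range is refused whole. The fingers move at their own pace and stop on an object; "grip_force" is the grip in N (left out, the last holds). Time passes only in rows, so rows that repeat a pose let the fingers close. It gives the time, the measured TCP pose, the force, the opening and the grip force at its end, in the units of the state.
- env.state(): the state, without advancing time (a new reading comes with each control period).
- cams.grab_frame(name): name is "side" or "top"; returns the picture (480x640x3 uint8, blue, green, red); there is no depth.
- cams.get_calibration(name): a dict with "mtx" (3x3 intrinsics, pixels), "eye" and "attitude" of the camera in the world. Camera axes: x right, y down, z forward; pixel columns grow to the right and rows downward; lengths in mm; the calibration is good to about 2 mm. A picture is of the moment at which its call begins. get_calibration takes no time and is no camera call.
- env.job_done(): hands the job in; it is judged then, once.
The state is a dict: "time_s": time; "qpos": joint angles; "qvel": joint speeds; "effort": joint torques, N m; "ee_pos": TCP position; "ee_rot": TCP orientation; "force": force on the tool from outside, world axes, zero at the start; "torque": the same for the moment, N m; "gripper_width": finger opening in mm; "gripper_force": force on a finger pad.
Only numpy, scipy, OpenCV 4.12 (cv2) and the standard library are available. Lean on these libraries where they do the work, as an engineer would, in place of code of your own. Each camera call takes 0.05 s, during which the arm holds its last target. There are 200 camera calls.

TASK

Lift the yellow stop plate out of its wooden block and hang it by its hole on the brass peg at the nose of the length gauge, then let go of it. Then take the gauge's black grip so that the red lock button in its side is squeezed fully in, draw the telescoping arm out until its pointer lines up with the white line on the red rider of the scale, and finish while still holding it there with the button squeezed and the plate hanging on the peg. Do not move the rider on the scale, and leave the blue plate and the other things on the table where they stand.

Things in the scene. Friction and masses are not known exactly. Their poses are not given: they have to be found in the camera images.
- stand: Fixed length gauge; origin on the table below the mouth of its grey sleeve. +x: the direction in which the arm extends; +z up; +y: the side with the ruler and the red button (away from the robot). Sleeve 40 x 40 mm, 200 mm long behind the mouth. The steel arm, 24 x 24 mm, slides in it, its top 152 mm above the table; its nose is 100 mm ahead of the mouth when fully in.
- mouth (a point): Centre of the sleeve's mouth, 140 mm above the table. The ruler (aluminium bar, white top, 10 mm ticks) runs from here 250 mm ahead beside the arm, 38 to 48 mm to its +y, top 133 mm above the table; the rider on it reaches 55 mm to +y and 137 mm above the table.
- boom (a joint): Extension of the telescoping arm in m, 0 fully in, 0.17 fully out; starts between 0 and 0.03. A light spring draws it in with 2 to 3.5 N plus about 1 N of friction; it is locked wherever it stands (holds about 25 N) unless the button is squeezed.
- lock_button (a joint): Travel of the lock button in m: 0 out (locked), 0.005 fully in. The arm is free above 0.001. Takes about 7 N to start and 10 N fully in. Springs out and locks when let go.
- grip (a point): Point to grip the upright black grip on the arm (34 mm along the arm, 24 mm wide, top 212 mm above the table): on the arm's mid-plane, 55 mm ahead of the mouth when fully in, 188 mm above the table. Axes as the stand. Across y the fingers find the bare plastic face at -12 mm and the red button's face at +20 mm (+15 mm when squeezed in): 32 mm wide, 27 mm when squeezed.
- button_face (a point): Middle of the outer face of the red lock button (24 mm along the arm, 40 mm high), 188 mm above the table; it is pressed towards the stand's -y.
- pointer (a point): Tip of the arm's black pointer, over the ruler, at the same place along the arm as grip; it moves with the arm.
- rider_mark (a point): White line on top of the red rider (12 mm wide clip) on the ruler; marks the extension wanted (50 to 140 mm of travel from the start). Axes as the stand. Stiff to slide; not to be moved.
- peg_root (a point): Brass peg, 8 mm thick, on the nose of the arm, rising gently (15 degrees) along the stand's +x; it moves with the arm. This point: centre of the peg where it leaves the flat nose of the arm (24 x 24 mm), 140 mm above the table. Axes as the stand.
- peg_tip (a point): Free end of the peg: 48 mm ahead of the root and 13 mm higher.
- yellow_plate: Yellow plate with a heavy bare-steel foot (lower 40 mm), about 150 g, 10 mm thick along its x, 44 mm wide along its y, 128 mm tall; origin at the middle of its lower edge. Lower 90 mm full width, with the round hole; above that a tab 24 mm wide and 38 mm tall. Stands 25 mm deep in the slot of a wooden block (90 mm along the plate's width, 60 mm across it, 35 mm high), so its origin is 10 mm above the table.
- yellow_plate_tab (a point): Middle of the tab, 110 mm above the lower edge: the place to grip, across the 24 mm width (y).
- yellow_plate_eye (a point): Centre of the 22 mm hole through the plate (along its x), 65 mm above the lower edge, 45 mm below the tab's middle. Hung, it sits about 6 mm below the peg root's height, the plate against or near the arm's nose. z points up when the plate is upright.
- blue_plate_tab (a point): Middle of the tab of the blue plate, same shape as the yellow one, in a like wooden block. Leave alone.
- wood_box: Open wooden box 130 x 90 x 60 mm, origin under its centre. Leave alone.
- mug: White mug 80 mm across, 90 mm high. Leave alone.
- tape_roll: Orange roll of tape lying flat, 100 mm across, 48 mm high. Leave alone.
- screw_jar: Glass jar, 60 mm across, 80 mm high. Leave alone.
- tape_measure: Yellow tape measure 65 x 35 x 60 mm. Leave alone.
Things that resemble listed ones, but are neither listed nor needed, are in the scene too. Of the things shaped like the yellow_plate, the yellow one is meant.

How it is judged (in metres and radians):
On the way, in this order (a step that is already met when the one before it is completed fails the run):
1. the yellow plate hangs by its hole on the peg and has been let go (x of yellow_plate_eye in the frame of peg_root between -0.002 and 0.042 m and y of yellow_plate_eye in the frame of peg_root between -0.012 and 0.012 m and z of yellow_plate_eye in the frame of peg_root between -0.014 and 0.008 m and contact force between yellow_plate and boom above 0.3 N and contact force between yellow_plate and the fingers below 0.05 N and angle between yellow_plate_eye's own z axis and vertical below 0.4 rad), for 0.3 s.
2. the lock button is squeezed in by the fingers before the arm is drawn out (value of joint lock_button above 0.0025 m and distance of pointer from where it was at the start of the episode below 0.025 m), for 0.05 s.
At the end, for the whole second after the job is handed in: The pointer is within 4 mm of the rider's white line and still, the fingers hold the grip with the lock button at least 3.5 mm in, and the yellow plate hangs freely by its hole on the peg (untouched by the fingers), through the last second (all of step 1 and x of pointer in the frame of rider_mark between -0.004 and 0.004 m and value of joint lock_button above 0.0035 m and contact force between the fingers and boom above 1 N and velocity of joint boom between -0.01 and 0.01 m/s); the arm keeps its last pose, push and grip.
It fails at once if the rider is shifted along the scale by more than 5 mm (distance of rider_mark from where it was at the start of the episode above 0.005 m).
It fails at once if the blue plate or another thing on the table is moved by more than 25 mm (distance of any of blue_plate_tab, wood_box, mug, tape_roll, screw_jar, tape_measure from where it was at the start of the episode above 0.025 m).
It also fails if it takes over 54 s, if anything falls off the work surface, if the arm or the gripper's body presses on something with over 40 N, if the wrist force passes 120 N, or if a joint passes its speed limit or range.

## Working session

There is one attempt and no reset: what is moved stays moved. The work goes in short steps, Python scripts to look and compute and a tool call to move; the robot and the scene stay as the last step left them, time stands still between calls to the robot, and variables do not carry over. Pictures are saved under pics/ and viewed, at most 10 in all, crops included, and the job is handed in when it is done.

Besides the shell and the picture viewer there is one more tool, called after "Request:" by a JSON object that holds its "name" and its "arguments". apply_moves: Moves the arm, as the interface text tells. Its arguments: {"type":"object","properties":{"deltas":{"type":"array"},"grip_force":{"type":"number"}},"required":["deltas"]}

```bash
mkdir -p pics; ls; python3 - <<'E'
from workcell import env,cams
import cv2,numpy as np
for n in("side","top"):
    cv2.imwrite(f"pics/{n}0.png",cams.grab_frame(n)); c=cams.get_calibration(n); print(n,{k:np.round(v,4).tolist() if not isinstance(v,str) else v for k,v in c.items()})
s=env.state();print(s['time_s'],s['ee_pos'],s['ee_rot'],s['gripper_width'])
E
```

```text
pics
side {'mtx': [[438.4797, 0.0, 322.1555], [0.0, 438.4797, 243.3848], [0.0, 0.0, 1.0]], 'eye': [344.8453, -583.1985, 769.9203], 'attitude': [-137.2987, 1.0525, -22.4381]}
top {'mtx': [[528.6631, 0.0, 330.2689], [0.0, 528.6631, 250.6975], [0.0, 0.0, 1.0]], 'eye': [422.3637, -63.2225, 1335.5481], 'attitude': [-174.4963, -0.0617, -90.6828]}
0.1 [ 224.69769869 -528.78621551  213.23480627] [-1.79911583e+02 -3.60065500e-03  2.30200997e+01] 91.20953427488308
```

View pics/side0.png

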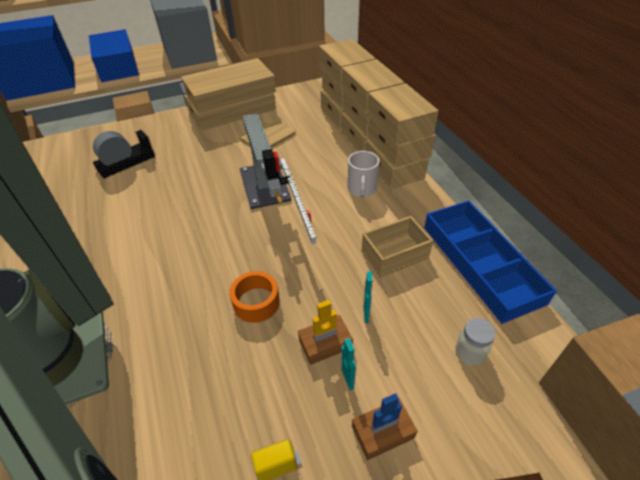

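View pics/top0.png

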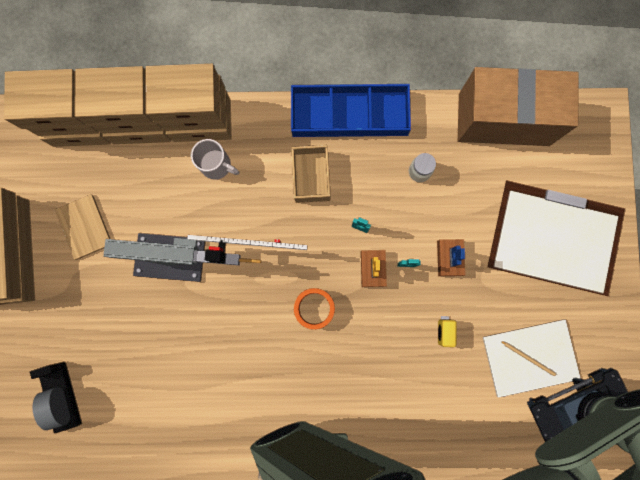

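The side view shows the yellow plate in its block at (325,320), with two teal posts next to it at (368,298) and (348,363). The blue plate is at (388,412) and the tape measure at (275,460). In the top view the plate is at (377,267), the gauge grip at (216,250) and the rider at (278,242). The only yellow candidates are the plate and the tape measure, so I take the plate standing in the wooden block. Next I check it in close crops.

```bash
cat > h.py <<'E'
import numpy as np
from scipy.spatial.transform import Rotation as R
from workcell import env,cams
def cal(n):
    c=cams.get_calibration(n); return np.array(c['mtx']),np.array(c['eye']),R.from_euler('xyz',c['attitude'],degrees=True).as_matrix()
def ray(n,u,v):
    K,e,A=cal(n); return e,A@np.linalg.inv(K)@[u,v,1]
def onz(n,u,v,z):
    e,d=ray(n,u,v); return e+d*(z-e[2])/d[2]
def proj(n,p):
    K,e,A=cal(n); q=K@A.T@(np.array(p)-e); return q[:2]/q[2]
def tri(a,b):
    (e,d),(f,g)=ray('side',*a),ray('top',*b)
    s=np.linalg.lstsq(np.c_[d,-g],f-e,rcond=None)[0]; p,q=e+d*s[0],f+g*s[1]
    return (p+q)/2,np.linalg.norm(p-q)
E
python3 - <<'E'
import cv2,numpy as np
s=cv2.imread('pics/side0.png');t=cv2.imread('pics/top0.png')
def crop(i,x,y,w,h,k):
    o=cv2.resize(i[y:y+h,x:x+w],None,fx=k,fy=k,interpolation=cv2.INTER_CUBIC)
    for g in range(0,w,10): cv2.putText(o,str(x+g),(g*k,8),0,.3,(255,255,255)) if g%20==0 else 0; cv2.line(o,(g*k,10),(g*k,14),(255,255,255))
    for g in range(0,h,10): cv2.putText(o,str(y+g),(0,g*k+4),0,.3,(255,255,255)) if g%20==0 else 0; cv2.line(o,(22,g*k),(26,g*k),(255,255,255))
    return o
a=crop(t,190,220,130,60,6);b=crop(t,350,210,65,50,6)
cv2.imwrite('pics/c1.png',np.vstack([a, np.hstack([crop(t,350,235,80,40,6)[:, :390],crop(t,350,235,80,40,6)[:, :390]*0])])[:600])
c=crop(s,295,265,100,130,4);d=crop(s,230,140,100,130,4)
cv2.imwrite('pics/c2.png',np.hstack([c,d]))
E
```

```text
(no output)
```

View pics/c1.png

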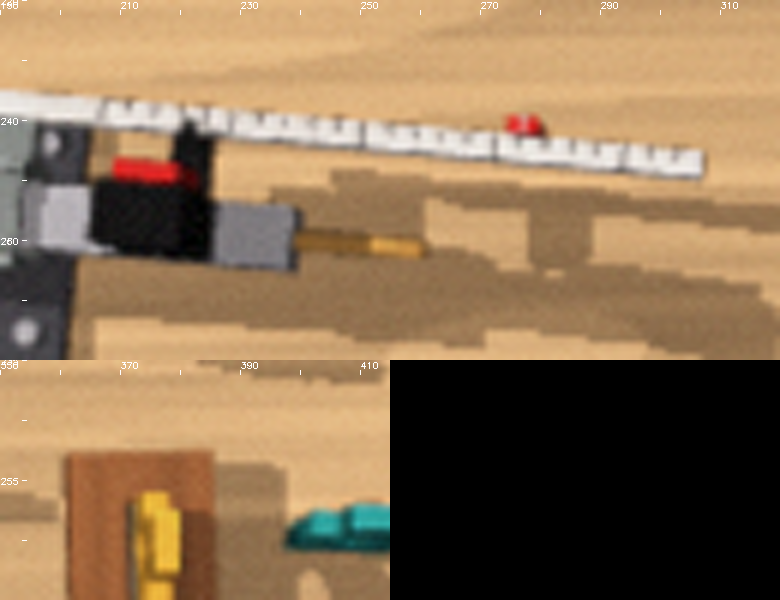

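View pics/c2.png

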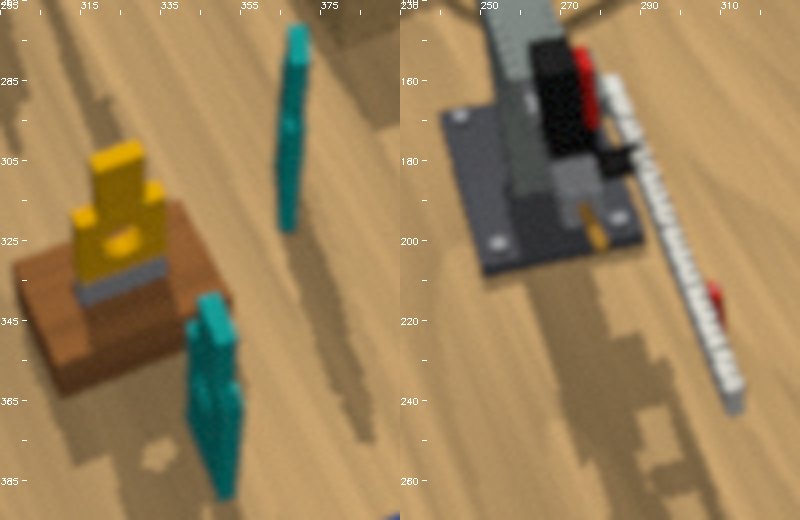

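The top crop shows: nose top edge (239.7,259.5), peg tip (260.3,261.2), ruler end (307.2,247), rider line (277.2,240.7), and pointer (221.7,240.8). In the side crop the yellow tab top is at (324.5,303.5). The plate has the hole, grey foot and wooden block that the description gives. Two teal plates stand near it. Now the positions.

```bash
python3 - <<'E'
from h import *
import cv2
np.set_printoptions(precision=1,suppress=True)
t=cv2.imread('pics/top0.png')
r0=onz('top',190,237.5,133);r1=onz('top',307.2,247,133);d=r1-r0;print('ruler',r0,r1,'dir',np.degrees(np.arctan2(d[1],d[0])),np.linalg.norm(d))
for n,a,z in [('noseTop',(239.7,259.5),152),('pegtip',(260.3,261.2),153),('rider',(277.2,240.7),137),('pointer',(221.7,240.8),140),('griptop',(213,256.3),212)]: print(n,onz('top',*a,z))
print('pegtip side',onz('side',230+208/4,140+246/4,153),'tri',tri((280.5+1.2,201),(260.3,261.2)))
print('tab side',onz('side',324.5,303.5,138))
hsv=cv2.cvtColor(t,cv2.COLOR_BGR2HSV)[240:300,355:400]
m=cv2.inRange(hsv,(20,150,100),(32,255,255)); ys,xs=np.nonzero(m)
for y in sorted(set(ys)): print(y+240,xs[ys==y].min()+355,xs[ys==y].max()+355,t[y+240,355+xs[ys==y].min():355+xs[ys==y].max()+1,2])
for n,u,v in [('blk top',361.3,250.2),('blk',385.3,250)]: print(n,onz('top',u,v,35))
# block corners from side crop (z=35)
for u,v in [(15,268),(62,368+0),(232,295),(180,200)]: print('side blk',onz('side',295+u/4,265+v/4,35))
for n,u,v in [('teal1 foot',(290),(230)),('teal2 foot',226,498),]: print(n,onz('side',295+u/4,265+v/4,0))
E
```

```text
ruler [572.4 254.9 133. ] [547.3 -13.3 133. ] dir -95.3337111541846 269.3638344991332
noseTop [518.9 137.7 152. ]
pegtip [514.5  91.3 153. ]
rider [562.2  54.9 137. ]
pointer [563.1 180.9 140. ]
griptop [521.6 184.5 212. ]
pegtip side [519.9  91.9 153. ] tri (array([516.5,  90.4, 156.3]), np.float64(4.740506895551386))
tab side [ 506.1 -172.9  138. ]
257 374 376 [222 224 223]
258 374 377 [234 234 233 224]
259 373 377 [177 235 234 232 226]
260 374 379 [222 225 234 233 227 203]
261 375 379 [197 231 233 233 216]
262 376 379 [231 233 233 220]
263 376 379 [232 232 233 217]
264 376 379 [233 233 232 219]
265 376 379 [234 233 234 220]
266 373 379 [205 168 185 232 233 233 219]
267 376 379 [232 234 237 215]
268 375 379 [159 235 237 235 218]
269 376 379 [230 235 235 212]
270 376 376 [172]
272 375 377 [221 223 217]
273 375 377 [234 235 233]
274 375 377 [236 234 232]
275 375 377 [216 213 212]
blk top [ 548.  -142.8   35. ]
blk [ 547.8 -202.2   35. ]
side blk [ 461.3 -147.7   35. ]
side blk [ 462.9 -205.8   35. ]
side blk [ 551.  -201.9   35. ]
side blk [ 550.  -143.5   35. ]
teal1 foot [ 604.1 -161.2    0. ]
teal2 foot [ 513.7 -277.7    0. ]
```

```bash
cat >> h.py <<'E'
def to(p,yaw):
    s=env.state(); r=s['ee_rot']; A=R.from_euler('xyz',r,degrees=True).as_matrix()
    d=A.T@(np.array(p)-s['ee_pos']); print('t',round(s['time_s'],2),'pos',np.round(s['ee_pos'],1),'rot',np.round(r,2),'w',round(s['gripper_width'],1),'F',np.round(s['force'],1))
    print(' delta m',np.round(d/1000,4),'roll rad',round(-np.radians((yaw-r[2]+180)%360-180),4))
E
python3 - <<'E'
from h import *
print(onz('top',378,264.8,138),onz('top',376,258,100),onz('top',376.5,274.5,100))
to([506,-174,200],92.6)
E
```

```text
[ 504.28790219 -173.85086609  138.        ] [ 522.91931428 -172.99983979  100.        ] [ 484.20752728 -173.38654701  100.        ]
t 0.1 pos [ 224.7 -528.8  213.2] rot [-179.91   -0.     23.02] w 91.2 F [-0.1 -0.1  0.8]
 delta m [ 0.3976 -0.2165  0.0136] roll rad -1.2144
```

Request:
{"name": "apply_moves", "arguments": {"deltas": [[0.396,-0.216,0.0,-1.214,1],[0.396,-0.216,0.0,-1.214,1],[0.396,-0.216,0.0,-1.214,1],[0.396,-0.216,0.0,-1.214,1],[0.396,-0.216,0.0,-1.214,1]], "grip_force": 25}}

```text
time_s: 0.6
ee_pos: [380.7, -331.4, 213.7]
ee_rot: [-180.0, -0.0, 66.3]
force: [0.4, -0.0, 0.5]
gripper_width: 91.5
gripper_force: 0.0
```

```bash
python3 -c "
from h import *
to([504.5,-173.5,190],92.6)"
```

```text
t 0.6 pos [ 380.7 -331.4  213.7] rot [-1.7998e+02 -1.0000e-02  6.6310e+01] w 91.5 F [ 0.4 -0.   0.5]
 delta m [0.1943 0.0499 0.0237] roll rad -0.4588
```

Request:
{"name": "apply_moves", "arguments": {"deltas": [[0.194,0.05,0.024,-0.459,1],[0.194,0.05,0.024,-0.459,1],[0.194,0.05,0.024,-0.459,1],[0.194,0.05,0.024,-0.459,1],[0.194,0.05,0.024,-0.459,1]]}}

```text
time_s: 1.1
ee_pos: [507.0, -171.8, 188.6]
ee_rot: [-180.0, -0.1, 92.6]
force: [-0.7, -0.1, 0.3]
gripper_width: 91.3
gripper_force: 0.0
```

Request:
{"name": "apply_moves", "arguments": {"deltas": [[0,0,0,0,1],[0,0,0,0,1]]}}

```text
time_s: 1.3
ee_pos: [504.0, -177.0, 189.8]
ee_rot: [-179.9, 0.0, 92.3]
force: [-0.3, -0.7, -0.6]
gripper_width: 91.0
gripper_force: 0.0
```

```bash
python3 -c "
from h import *
to([504.5,-173.5,104],92.6)"
```

```text
t 1.3 pos [ 504.  -177.   189.8] rot [-1.7995e+02  2.0000e-02  9.2260e+01] w 91.0 F [-0.3 -0.7 -0.6]
 delta m [0.0035 0.0007 0.0858] roll rad -0.006
```

Request:
{"name": "apply_moves", "arguments": {"deltas": [[0.003,0.001,0.04,-0.006,1],[0.003,0.001,0.07,-0.006,1],[0.003,0.001,0.086,-0.006,1],[0.003,0.001,0.086,-0.006,1],[0.003,0.001,0.086,-0.006,1]]}}

```text
time_s: 1.8
ee_pos: [505.3, -174.6, 104.6]
ee_rot: [180.0, 0.0, 92.5]
force: [0.6, 0.7, 0.8]
gripper_width: 91.0
gripper_force: 0.0
```

```bash
python3 - <<'E'
from h import *
import cv2
to([504.5,-173.5,104],92.6)
s=cams.grab_frame('side');t=cams.grab_frame('top')
a=cv2.resize(s[255:375,270:370],None,fx=4,fy=5);b=cv2.resize(t[225:325,325:425],(400,600))
cv2.imwrite('pics/g1.png',np.hstack([a,b]))
E
```

```text
t 1.8 pos [ 505.3 -174.6  104.6] rot [1.7996e+02 3.0000e-02 9.2520e+01] w 91.0 F [0.6 0.7 0.8]
 delta m [ 0.0012 -0.0008  0.0006] roll rad -0.0015
```

View pics/g1.png

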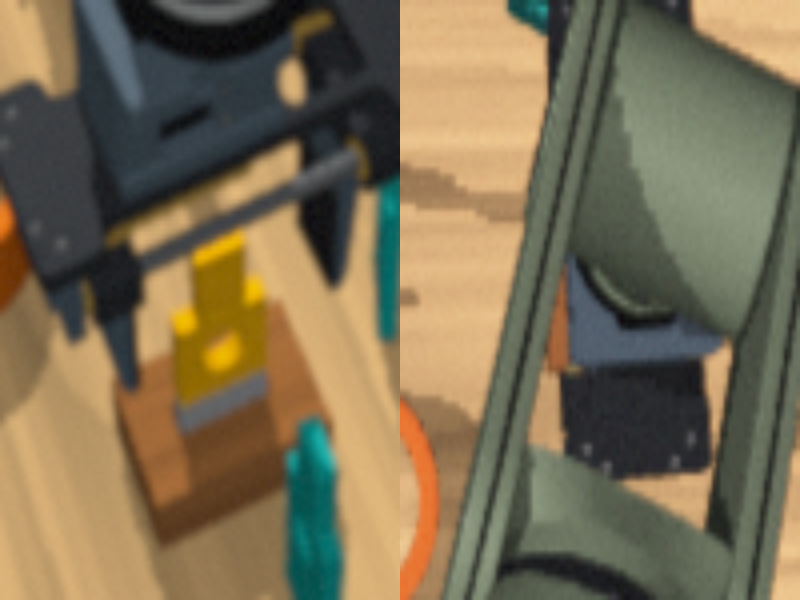

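The side crop shows both fingers beside the tab. Fingertips are at crop (130,385) and (335,280), with the tab between them. I check their midpoint against the projection.

```bash
python3 - <<'E'
from h import *
f=lambda u,v:(270+u/4,255+v/5)
print('tcp proj',proj('side',[505.3,-174.6,104.6]),'tips mid',f(232,332))
for p in [(130,385),(335,280)]: print(onz('side',*f(*p),104.6))
for p in [(174,320),(192,313),(246,292),(266,282)]: print('shoulder',onz('side',*f(*p),100))
E
```

```text
tcp proj [324.70477827 315.10861329] tips mid (328.0, 321.4)
[ 456.31836887 -191.50350114  104.6       ]
[ 556.89356191 -187.1077204   104.6       ]
shoulder [ 484.73450942 -171.49293362  100.        ]
shoulder [ 493.27583573 -171.92535077  100.        ]
shoulder [ 519.13999386 -173.23476164  100.        ]
shoulder [ 529.19815875 -172.84470983  100.        ]
```

Request:
{"name": "apply_moves", "arguments": {"deltas": [[0,0,0,0,-1],[0,0,0,0,-1],[0,0,0,0,-1],[0,0,0,0,-1],[0,0,0,0,-1]], "grip_force": 25}}

```text
time_s: 2.4
ee_pos: [505.6, -173.2, 104.0]
ee_rot: [180.0, 0.0, 92.6]
force: [-0.2, -0.0, -0.4]
gripper_width: 54.2
gripper_force: 0.0
```

Request:
{"name": "apply_moves", "arguments": {"deltas": [[0,0,0,0,-1],[0,0,0,0,-1]]}}

```text
time_s: 2.6
ee_pos: [505.5, -173.3, 103.9]
ee_rot: [-180.0, 0.0, 92.6]
force: [-0.1, -0.3, -1.0]
gripper_width: 38.0
gripper_force: 0.0
```

Request:
{"name": "apply_moves", "arguments": {"deltas": [[0,0,0,0,-1],[0,0,0,0,-1],[0,0,0,0,-1],[0,0,0,0,-1]]}}

```text
time_s: 3.0
ee_pos: [505.5, -173.3, 103.9]
ee_rot: [-180.0, 0.0, 92.6]
force: [-0.4, -0.7, -0.6]
gripper_width: 23.8
gripper_force: 25.0
```

Request:
{"name": "apply_moves", "arguments": {"deltas": [[0,0,-0.02,0,-1],[0,0,-0.04,0,-1],[0,0,-0.07,0,-1],[0,0,-0.1,0,-1],[0,0,-0.1,0,-1]]}}

```text
time_s: 3.5
ee_pos: [507.9, -174.1, 207.9]
ee_rot: [179.5, 0.2, 92.6]
force: [0.7, -0.9, -1.2]
gripper_width: 23.7
gripper_force: 25.0
```

Request:
{"name": "apply_moves", "arguments": {"deltas": [[0,0,0,0,-1]]}}

```text
time_s: 3.6
ee_pos: [505.3, -173.2, 203.8]
ee_rot: [180.0, 0.0, 92.6]
force: [-0.2, 0.6, -1.1]
gripper_width: 23.8
gripper_force: 25.0
```

```bash
python3 -c "
from h import *
to([513,55,190],84.7)"
```

```text
t 3.6 pos [ 505.3 -173.2  203.8] rot [1.7999e+02 1.0000e-02 9.2630e+01] w 23.8 F [-0.2  0.6 -1.1]
 delta m [0.2276 0.0182 0.0138] roll rad 0.1385
```

Request:
{"name": "apply_moves", "arguments": {"deltas": [[0.03,0.003,0,0.03,-1],[0.07,0.006,0,0.06,-1],[0.11,0.009,0,0.09,-1],[0.15,0.012,0,0.12,-1],[0.19,0.015,0.007,0.1385,-1]]}}

```text
time_s: 4.1
ee_pos: [511.0, 18.6, 195.6]
ee_rot: [-179.9, 0.0, 84.6]
force: [0.5, -0.6, -2.4]
gripper_width: 23.9
gripper_force: 25.0
```

Request:
{"name": "apply_moves", "arguments": {"deltas": [[0,0,0,0,-1],[0,0,0,0,-1],[0,0,0,0,-1]]}}

```text
time_s: 4.4
ee_pos: [511.3, 16.3, 196.0]
ee_rot: [-179.9, 0.0, 84.7]
force: [-0.6, 0.3, -1.3]
gripper_width: 23.6
gripper_force: 25.0
```

```bash
python3 - <<'E'
from h import *
import cv2
to([513,55,182],84.7)
s=cams.grab_frame('side');t=cams.grab_frame('top')
cv2.imwrite('pics/s2.png',s);cv2.imwrite('pics/t2.png',t)
a=cv2.resize(s[140:290,225:325],(400,600));b=cv2.resize(t[210:310,220:320],(400,600)[0:1]+(400,))
b=np.vstack([b,np.zeros((200,400,3),np.uint8)])
cv2.imwrite('pics/g2.png',np.hstack([a,b]))
E
```

```text
t 4.4 pos [511.3  16.3 196. ] rot [-1.799e+02  5.000e-02  8.467e+01] w 23.6 F [-0.6  0.3 -1.3]
 delta m [ 0.0387 -0.0019  0.014 ] roll rad -0.0005
```

View pics/g2.png

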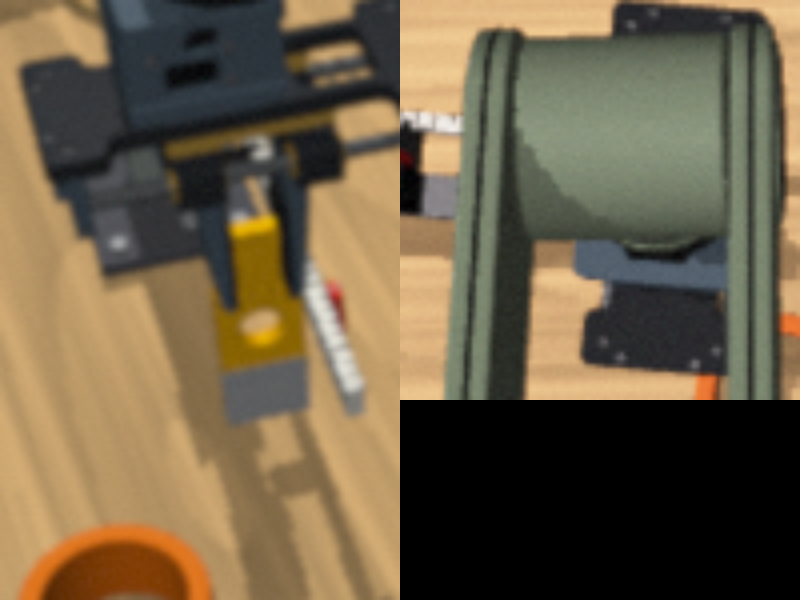

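The plate hangs straight in the fingers. Hole centre is at crop (262,328), which is side pixel (290.5,222), and the peg is seen just past the tab. I use this to remove the side-camera bias.

```bash
python3 - <<'E'
from h import *
# front-face hole centre: eye - 5mm toward stand +x
front=np.array([511.3-.5,16.3-5,167])
print('exp hole',proj('side',front),'plate mid meas (290.5,222)')
# tab top front edge mid
print('exp tab top',proj('side',np.array([511.3,16.3,167+63])), 'meas',(225+253/4,140+228/4))
print('low edge front',proj('side',np.array([510.8,11.3,102])),'meas',(225+267/4,140+415/4))
tip=np.array([515,91.3,153]);u=np.array([.092,.996,0])
for dx in(0,3): print('tip',proj('side',tip+[dx,0,0]),'meas (281.5,201.7)', 'root',proj('side',tip+48*u+[dx,0,-13]))
E
```

```text
exp hole [290.30874434 222.6560923 ] plate mid meas (290.5,222)
exp tab top [287.2336348  196.73750536] meas (288.25, 197.0)
low edge front [292.56201403 245.04554289] meas (291.75, 243.75)
tip [279.88944805 202.30513882] meas (281.5,201.7) root [275.33911952 192.78504323]
tip [281.24147754 201.92154182] meas (281.5,201.7) root [276.63728816 192.42502457]
```

```bash
python3 -c "
from h import *
for p in [(513.7,61,184),(516.5,91.3,183),(520,129,172.5)]: to(p,84.7)"
```

```text
t 4.5 pos [511.7  16.  196.6] rot [-1.7996e+02  3.0000e-02  8.4600e+01] w 23.8 F [ 0.5 -0.  -1.4]
 delta m [ 0.045  -0.0022  0.0126] roll rad -0.0017
t 4.5 pos [511.7  16.  196.6] rot [-1.7996e+02  3.0000e-02  8.4600e+01] w 23.8 F [ 0.5 -0.  -1.4]
 delta m [ 0.0754 -0.0022  0.0135] roll rad -0.0017
t 4.5 pos [511.7  16.  196.6] rot [-1.7996e+02  3.0000e-02  8.4600e+01] w 23.8 F [ 0.5 -0.  -1.4]
 delta m [ 0.1133 -0.0023  0.024 ] roll rad -0.0017
```

Request:
{"name": "apply_moves", "arguments": {"deltas": [[0.015,-0.001,0.006,0,-1],[0.03,-0.002,0.012,0,-1],[0.045,-0.002,0.0125,0,-1],[0.045,-0.002,0.0125,0,-1],[0.045,-0.002,0.0125,0,-1]]}}

```text
time_s: 5.0
ee_pos: [514.0, 62.8, 184.4]
ee_rot: [180.0, 0.0, 84.8]
force: [-0.1, 0.2, -1.3]
gripper_width: 23.8
gripper_force: 25.0
```

Request:
{"name": "apply_moves", "arguments": {"deltas": [[0.01,0,0,0,-1],[0.02,0,0,0,-1],[0.03,0,0.001,0,-1],[0.037,0,0.0025,0,-1],[0.037,0,0.0025,0,-1]]}}

```text
time_s: 5.5
ee_pos: [517.3, 100.0, 181.6]
ee_rot: [-180.0, 0.0, 84.8]
force: [-0.2, 0.5, -1.3]
gripper_width: 24.2
gripper_force: 25.0
```

```bash
python3 -c "
from h import *
to((520,129,172.5),84.7)"
```

```text
t 5.5 pos [517.3 100.  181.6] rot [-179.98    0.     84.78] w 24.2 F [-0.2  0.5 -1.3]
 delta m [0.0291 0.0001 0.0091] roll rad 0.0013
```

Request:
{"name": "apply_moves", "arguments": {"deltas": [[0.008,0,0.002,0,-1],[0.016,0,0.0045,0,-1],[0.024,0,0.007,0,-1],[0.029,0,0.009,0,-1],[0.029,0,0.009,0,-1]]}}

```text
time_s: 6.0
ee_pos: [519.9, 128.6, 172.4]
ee_rot: [-180.0, 0.0, 84.8]
force: [-0.3, -0.7, -1.4]
gripper_width: 23.8
gripper_force: 25.0
```

Request:
{"name": "apply_moves", "arguments": {"deltas": [[0,0,0.002,0,-1],[0,0,0.004,0,-1],[0,0,0.005,0,-1],[0,0,0.005,0,-1]]}}

```text
time_s: 6.4
ee_pos: [519.9, 127.7, 167.7]
ee_rot: [-180.0, 0.0, 84.7]
force: [0.3, -0.2, -2.0]
gripper_width: 23.8
gripper_force: 25.0
```

```bash
python3 - <<'E'
from h import *
import cv2
to([520,129,166],84.7)
s=cams.grab_frame('side')
cv2.imwrite('pics/g3.png',cv2.resize(s[140:260,225:325],(500,600),interpolation=cv2.INTER_CUBIC))
E
```

```text
t 6.4 pos [519.9 127.7 167.7] rot [-1.7998e+02  1.0000e-02  8.4680e+01] w 23.8 F [ 0.3 -0.2 -2. ]
 delta m [ 0.0013 -0.      0.0017] roll rad -0.0003
```

View pics/g3.png

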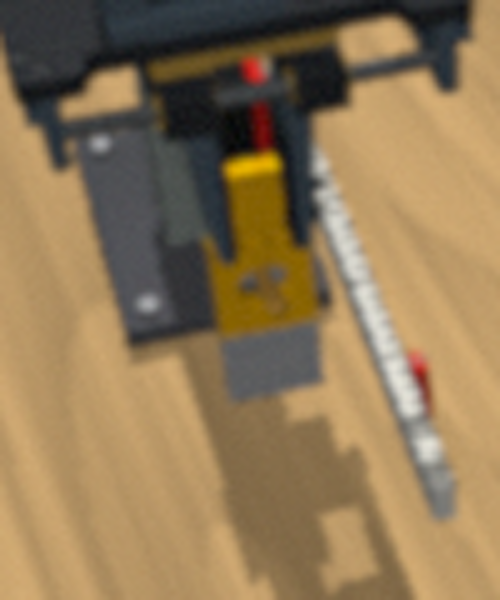

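The brass peg shows through the hole at crop (262,285), so the plate is threaded. I lower it a little until the peg takes the weight, then open.

Request:
{"name": "apply_moves", "arguments": {"deltas": [[0,0,0.001,0,-1],[0,0,0.0015,0,-1],[0,0,0.0015,0,-1]]}}

```text
time_s: 6.75
ee_pos: [520.2, 127.8, 166.7]
ee_rot: [180.0, 0.0, 84.7]
force: [-0.2, -0.1, -0.2]
gripper_width: 23.8
gripper_force: 25.0
```

Request:
{"name": "apply_moves", "arguments": {"deltas": [[0,0,0,0,-0.3],[0,0,0,0,-0.2],[0,0,0,0,-0.1],[0,0,0,0,0],[0,0,0,0,0]]}}

```text
time_s: 7.25
ee_pos: [520.0, 127.9, 166.4]
ee_rot: [-180.0, 0.0, 84.7]
force: [0.5, -0.6, 0.3]
gripper_width: 45.4
gripper_force: 0.0
```

Request:
{"name": "apply_moves", "arguments": {"deltas": [[0,0,0,0,0.2],[0,0,0,0,0.2],[0,0,0,0,0.2],[0,0,0,0,0.2],[0,0,0,0,0.2]]}}

```text
time_s: 7.75
ee_pos: [520.1, 127.9, 166.4]
ee_rot: [180.0, 0.0, 84.7]
force: [0.0, 0.1, -0.6]
gripper_width: 54.7
gripper_force: 0.0
```

Request:
{"name": "apply_moves", "arguments": {"deltas": [[0,0,-0.01,0,0.2],[0,0,-0.03,0,0.2],[0,0,-0.06,0,0.2],[0,0,-0.08,0,0.2],[0,0,-0.08,0,0.2]]}}

```text
time_s: 8.25
ee_pos: [521.9, 128.3, 250.2]
ee_rot: [179.6, -0.1, 84.7]
force: [0.5, 0.1, -0.3]
gripper_width: 55.1
gripper_force: 0.0
```

```bash
python3 - <<'E'
from h import *
import cv2
to([525,180,245],84.7)
s=cams.grab_frame('side');cv2.imwrite('pics/s4.png',s)
cv2.imwrite('pics/g4.png',cv2.resize(s[140:260,225:325],(500,600),interpolation=cv2.INTER_CUBIC))
E
```

```text
t 8.25 pos [521.9 128.3 250.2] rot [ 1.7958e+02 -1.3000e-01  8.4700e+01] w 55.1 F [ 0.5  0.1 -0.3]
 delta m [ 0.0517 -0.0017  0.0054] roll rad 0.0
```

View pics/g4.png

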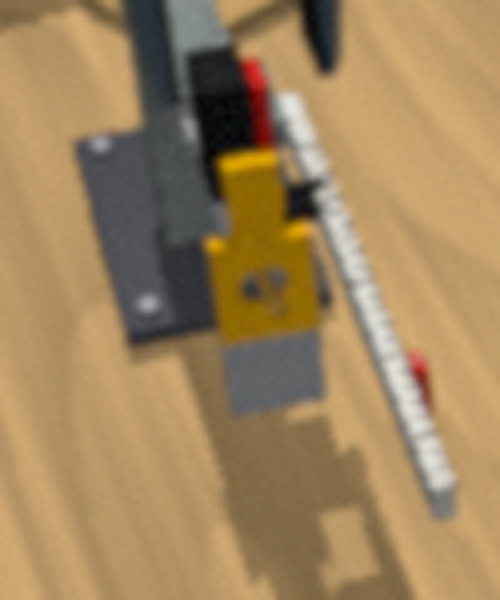

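The plate hangs on the peg with the fingers clear. Next is the grip, centred 1.5 mm towards the button side.

Request:
{"name": "apply_moves", "arguments": {"deltas": [[0.02,0,0,0,0.2],[0.04,0.001,0,0,0.2],[0.054,0.001,0,0,0.2],[0.055,0.001,0,0,0.2],[0.055,0.001,0,0,0.2]]}}

```text
time_s: 8.8
ee_pos: [525.7, 182.4, 245.7]
ee_rot: [-179.9, 0.1, 84.7]
force: [0.7, 0.2, -0.3]
gripper_width: 54.5
gripper_force: 0.0
```

```bash
python3 - <<'E'
from h import *
to([526.5,184,169],84.7)
import cv2
t=cams.grab_frame('top');cv2.imwrite('pics/t5.png',t)
s=cv2.imread('pics/s4.png')
# grip top corners in side crop g4 at z=212
for p in [(188,58),(238,52),(248,88),(197,95)]: print(onz('side',225+p[0]/5,140+p[1]/5,212))
E
```

```text
t 8.8 pos [525.7 182.4 245.7] rot [-1.7992e+02  8.0000e-02  8.4740e+01] w 54.5 F [ 0.7  0.2 -0.3]
 delta m [0.0018 0.0007 0.0767] roll rad 0.0008
[516.83029714 196.49728893 212.        ]
[537.97391312 191.90297566 212.        ]
[533.82483614 165.49948735 212.        ]
[512.48708822 169.57075527 212.        ]
```

Request:
{"name": "apply_moves", "arguments": {"deltas": [[0.001,0.001,0.02,0,0.2],[0.001,0.001,0.045,0,0.2],[0.001,0.001,0.07,0,0.2],[0.001,0.001,0.077,0,0.2],[0.001,0.001,0.077,0,0.2]]}}

```text
time_s: 9.35
ee_pos: [526.7, 182.7, 168.7]
ee_rot: [-179.9, 0.1, 84.7]
force: [0.2, -0.2, -0.2]
gripper_width: 54.7
gripper_force: 0.0
```

Request:
{"name": "apply_moves", "arguments": {"deltas": [[0,0,0,0,-0.1],[0,0,0,0,-0.2],[0,0,0,0,-0.3],[0,0,0,0,-0.3],[0,0,0,0,-0.3]], "grip_force": 30}}

```text
time_s: 9.85
ee_pos: [528.9, 183.9, 170.6]
ee_rot: [179.8, -0.1, 84.7]
force: [3.6, 0.5, 1.8]
gripper_width: 32.2
gripper_force: 4.5
```

Request:
{"name": "apply_moves", "arguments": {"deltas": [[0,0,0,0,-0.4],[0,0,0,0,-0.5],[0,0,0,0,-0.6],[0,0,0,0,-0.6],[0,0,0,0,-0.6]]}}

```text
time_s: 10.35
ee_pos: [526.0, 184.1, 170.5]
ee_rot: [-179.9, -0.1, 84.6]
force: [-4.7, 2.0, 6.8]
gripper_width: 26.2
gripper_force: 30.0
```

Width 26.2 mm: the button is fully squeezed. I draw the arm out gently.

Request:
{"name": "apply_moves", "arguments": {"deltas": [[-0.003,0,0,0,-0.6],[-0.008,0,0,0,-0.6],[-0.014,0,0,0,-0.6],[-0.02,0,0,0,-0.6],[-0.026,0,0,0,-0.6]]}}

```text
time_s: 10.85
ee_pos: [523.5, 158.8, 170.5]
ee_rot: [-179.9, -0.2, 84.6]
force: [-3.7, 4.0, 6.1]
gripper_width: 25.6
gripper_force: 30.0
```

Request:
{"name": "apply_moves", "arguments": {"deltas": [[-0.007,0,0,0,-0.6],[-0.014,0,0,0,-0.6],[-0.021,0,0,0,-0.6],[-0.028,0,0,0,-0.6],[-0.035,0,0,0,-0.6]]}}

```text
time_s: 11.35
ee_pos: [520.1, 124.0, 170.5]
ee_rot: [-179.9, -0.2, 84.6]
force: [-5.7, 5.3, 6.9]
gripper_width: 26.5
gripper_force: 30.1
```

Request:
{"name": "apply_moves", "arguments": {"deltas": [[-0.007,0,0,0,-0.6],[-0.014,0,0,0,-0.6],[-0.02,0,0,0,-0.6],[-0.026,0,0,0,-0.6],[-0.03,0,0,0,-0.6]]}}

```text
time_s: 11.85
ee_pos: [517.1, 94.0, 170.5]
ee_rot: [-179.9, -0.2, 84.6]
force: [-6.6, 4.1, 8.2]
gripper_width: 26.1
gripper_force: 30.1
```

Request:
{"name": "apply_moves", "arguments": {"deltas": [[-0.004,0,0,0,-0.6],[-0.008,0,0,0,-0.6],[-0.011,0,0,0,-0.6],[-0.013,0,0,0,-0.6],[-0.014,0,0,0,-0.6]]}}

```text
time_s: 12.35
ee_pos: [515.8, 80.2, 170.5]
ee_rot: [-179.8, -0.2, 84.6]
force: [-6.6, 3.7, 7.8]
gripper_width: 26.0
gripper_force: 30.1
```

```bash
python3 - <<'E'
from h import *
import cv2
to([514,60,169],84.7)
s=cams.grab_frame('side');t=cams.grab_frame('top')
cv2.imwrite('pics/s6.png',s);cv2.imwrite('pics/t6.png',t)
a=cv2.resize(s[190:270,255:335],(500,500),interpolation=cv2.INTER_CUBIC);b=cv2.resize(t[225:275,255:305],(300,300),interpolation=cv2.INTER_CUBIC)
b=np.vstack([b,np.zeros((200,300,3),np.uint8)])
cv2.imwrite('pics/g6.png',np.hstack([a,b]))
E
```

```text
t 12.35 pos [515.8  80.2 170.5] rot [-1.7984e+02 -1.6000e-01  8.4560e+01] w 26.0 F [-6.6  3.7  7.8]
 delta m [-0.0203  0.0001  0.0014] roll rad -0.0024
```

View pics/g6.png

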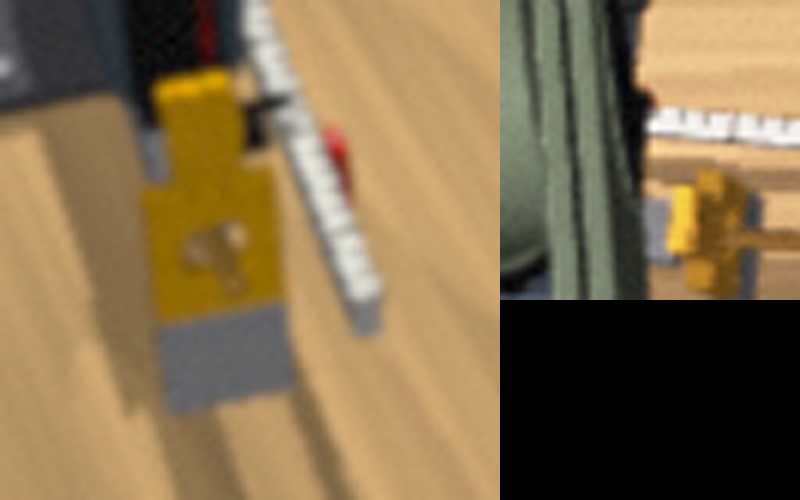

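Side crop: pointer tip is at (288,100) and the red rider at about (335,150). The plate hangs with the peg through its hole. From the first top picture, about 20–21 mm of travel remains. I go 18 mm and look again.

Request:
{"name": "apply_moves", "arguments": {"deltas": [[-0.004,0,0,0,-0.6],[-0.009,0,0,0,-0.6],[-0.014,0,0,0,-0.6],[-0.017,0,0,0,-0.6],[-0.018,0,0,0,-0.6]]}}

```text
time_s: 12.95
ee_pos: [514.0, 62.3, 170.5]
ee_rot: [-179.8, -0.2, 84.6]
force: [-6.3, 5.3, 8.4]
gripper_width: 26.1
gripper_force: 30.1
```

Request:
{"name": "apply_moves", "arguments": {"deltas": [[0,0,0,0,-0.6],[0,0,0,0,-0.6],[0,0,0,0,-0.6]]}}

```text
time_s: 13.25
ee_pos: [514.0, 62.2, 170.5]
ee_rot: [-179.8, -0.1, 84.6]
force: [-7.1, 2.2, 9.0]
gripper_width: 26.0
gripper_force: 30.1
```

```bash
python3 - <<'E'
from h import *
import cv2
to([514,60,169],84.7)
a=cams.grab_frame('side').astype(float)
for _ in range(5): a+=cams.grab_frame('side')
a/=6; cv2.imwrite('pics/s7.png',a); b=cv2.imread('pics/side0.png')
x,y=290,195
f=lambda i:cv2.resize(np.clip(i,0,255).astype(np.uint8)[y:y+50,x:x+33],None,fx=12,fy=12,interpolation=cv2.INTER_CUBIC)
o=np.hstack([f(a),f(b)])
for g in range(0,50,10): cv2.putText(o,str(y+g),(0,g*12+5),0,.4,(0,0,255))
for g in range(0,33,10):
  for k in(0,396): cv2.putText(o,str(x+g),(g*12+k,10),0,.4,(0,0,255))
cv2.imwrite('pics/g7.png',o)
E
```

```text
t 13.25 pos [514.   62.2 170.5] rot [-1.7983e+02 -1.3000e-01  8.4570e+01] w 26.0 F [-7.1  2.2  9. ]
 delta m [-0.0021  0.0002  0.0015] roll rad -0.0022[ WARN:0@6.081] global loadsave.cpp:1063 imwrite_ Unsupported depth image for selected encoder is fallbacked to CV_8U.
```

View pics/g7.png

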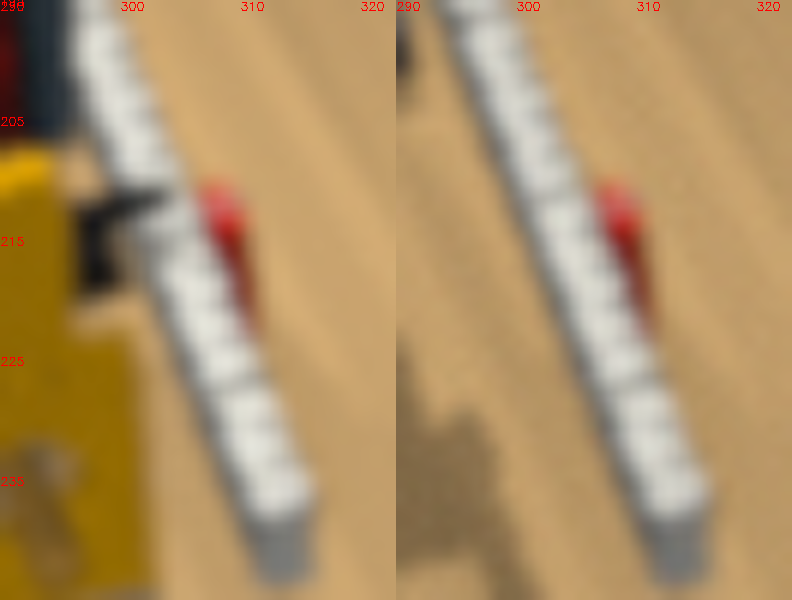

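The pointer tip is at side pixel (304,211.1). The whitish line on the rider is at about (308.2,211.7), nearly level with it, and the rider looks unmoved against the first picture.

```bash
python3 - <<'E'
from h import *
import cv2
ux=np.array([-.093,-.996,0]);uy=np.array([.996,-.093,0]);o=np.array([516.5,91.3,0])
def c(u,v,z): p=onz('side',u,v,z); return (p-o)@ux,(p-o)@uy
print('rider',c(308.2,211.7,137),'end',c(290+275/12,195+515/12,133),'red far/near',c(290+205/12,195+183/12,137),c(290+242/12,195+222/12,137))
for z in(134,136,138,140,144): print(z,'ptr',c(304,211.1,z))
a=cv2.imread('pics/s7.png')
for v in range(209,217): print(v,a[v,302:313].tolist())
E
```

```text
rider (np.float64(29.86119087236522), np.float64(51.259411584725136)) end (np.float64(102.30069684775907), np.float64(40.3150872988095)) red far/near (np.float64(24.819449331348057), np.float64(50.23692485147498)) (np.float64(36.45445677069891), np.float64(53.6776098546269))
134 ptr (np.float64(22.167975539433908), np.float64(44.05248110442797))
136 ptr (np.float64(24.261308282454557), np.float64(43.57351491290201))
138 ptr (np.float64(26.354641025475207), np.float64(43.09454872137606))
140 ptr (np.float64(28.447973768495967), np.float64(42.615582529850116))
144 ptr (np.float64(32.63463925453736), np.float64(41.65765014679844))
209 [[188, 197, 199], [184, 194, 196], [169, 185, 193], [135, 168, 192], [111, 161, 200], [108, 160, 210], [110, 162, 213], [113, 164, 210], [111, 166, 204], [111, 165, 202], [110, 164, 201]]
210 [[134, 142, 143], [141, 149, 151], [150, 164, 171], [138, 163, 184], [108, 144, 193], [93, 132, 206], [100, 136, 214], [108, 150, 208], [112, 160, 202], [112, 165, 201], [111, 164, 202]]
211 [[80, 82, 83], [109, 115, 116], [148, 157, 161], [155, 169, 186], [121, 138, 
[... 337 characters left out ...]
, 196, 198], [182, 191, 194], [147, 155, 178], [95, 100, 176], [60, 64, 192], [56, 73, 196], [82, 119, 199], [105, 155, 204], [112, 166, 204]]
214 [[141, 147, 148], [160, 168, 169], [171, 180, 180], [175, 183, 185], [153, 160, 174], [100, 105, 160], [44, 48, 158], [32, 49, 160], [69, 104, 173], [100, 148, 193], [113, 166, 204]]
215 [[122, 127, 130], [143, 150, 151], [166, 174, 176], [184, 194, 196], [177, 186, 195], [132, 139, 169], [68, 70, 140], [30, 44, 132], [62, 96, 154], [97, 144, 187], [114, 166, 206]]
216 [[120, 127, 131], [149, 156, 156], [176, 184, 185], [193, 202, 204], [188, 198, 202], [155, 163, 178], [96, 101, 142], [44, 54, 127], [58, 89, 148], [94, 140, 184], [113, 167, 206]]
```

Request:
{"name": "apply_moves", "arguments": {"deltas": [[-0.0015,0,0,0,-0.6],[-0.0025,0,0,0,-0.6],[-0.0025,0,0,0,-0.6],[-0.0025,0,0,0,-0.6],[-0.0025,0,0,0,-0.6]]}}

```text
time_s: 14.05
ee_pos: [513.7, 59.9, 170.5]
ee_rot: [-179.8, -0.1, 84.6]
force: [-6.8, 3.0, 8.1]
gripper_width: 26.5
gripper_force: 30.1
```

```bash
python3 - <<'E'
from h import *
import cv2
a=cams.grab_frame('side').astype(float)
for _ in range(7): a+=cams.grab_frame('side')
a=a/8
print(a[207:220,296:308].mean(2).round().astype(int))
print(a[207:220,304:313,1].round().astype(int))
E
```

```text
[[110 118 124 165 207 218 202 181 170 164 166 167]
 [135 135 127 157 201 215 206 195 183 165 163 167]
 [151 151 133 142 184 215 218 209 189 164 157 159]
 [154 156 137 125 156 190 196 186 174 162 149 144]
 [134 139 123  99 104 122 122 128 154 168 149 136]
 [ 94  91  79  59  53  56  65 102 154 179 161 136]
 [ 58  44  38  45  54  73 108 144 174 182 159 124]
 [ 49  28  36  63  85 110 152 181 190 185 164 122]
 [ 52  34  42  72  97 117 148 172 184 194 186 147]
 [ 57  38  40  68  98 114 129 147 165 186 192 164]
 [ 62  39  30  53  86 105 118 142 170 188 194 177]
 [ 65  39  23  39  73  99 117 149 189 211 216 206]
 [ 72  49  41  56  86 109 118 137 179 214 222 210]]
[[172 169 171 173 170 167 164 164 163]
 [185 169 168 172 170 168 166 164 164]
 [191 167 161 160 162 165 166 164 164]
 [177 163 145 131 136 150 160 165 164]
 [156 167 137 110 113 130 149 162 166]
 [156 179 151 109  96 104 133 159 166]
 [177 184 155 100  64  74 117 154 167]
 [192 187 162 105  48  49 104 148 166]
 [186 196 187 139  71  46  96 145 167]
 [168 189 194 162 101  55  89 142 167]
 [172 191 196 178 134  76  81 133 166]
 [192 214 219 208 170 100  77 127 164]
 [181 216 224 212 174 110  79 123 160]]
```

Request:
{"name": "apply_moves", "arguments": {"deltas": [[-0.0005,0,0,0,-0.6],[-0.0005,0,0,0,-0.6],[-0.0005,0,0,0,-0.6],[-0.0005,0,0,0,-0.6],[-0.0005,0,0,0,-0.6]]}}

```text
time_s: 14.95
ee_pos: [513.7, 59.5, 170.5]
ee_rot: [-179.8, -0.2, 84.6]
force: [-6.2, 4.2, 8.6]
gripper_width: 26.7
gripper_force: 30.1
```

```bash
python3 -c "
from workcell import env
print(env.job_done())"
```

```text
the job is handed in; nothing more can be done
None
```

I handed the job in at about 15 s of the 54 s allowed: the yellow plate hangs on the peg, the grip is held with the button squeezed in, and the pointer is set to within about 1 mm of the rider's line by my estimate; the verdict was not shown to me.

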